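# Fit a feeder in the rearing box

## Robot

A 7-joint arm with a two-finger parallel gripper is mounted at the origin on the work surface. World frame = base frame: x ahead of the robot, y to its left, z up, the work surface at z = 0. Lengths are in m, angles in rad, forces in N, time in s.
With the tool pointing down it reaches from about 0.4 to 0.875 m from the base axis. Payload 19.3 kg.
Tool frame: the origin (TCP) lies between the finger pads; the fingertips stand 17 mm ahead of it and the grasp point (between the pads) lies 2 mm behind it; z points along the fingers, x is the direction in which the jaws open and shut, and the axes are right-handed (so a half turn about z gives the same grasp; the last joint's range is limited). The gripper opens to 85 mm and grips with 20 to 120 N. Pads are 22 mm wide; open, the fingers measure 114 mm over their backs; the gripper's body (76 mm by 85 mm) begins 54 mm behind the grasp point. The pads swing forward as they close: fully open they stand 13 mm farther back than shut.
Start: joints at [1.064, 0.521, -0.036, 1.599, 0.021, 1.021, -0.113], TCP at [0.264, -0.566, 0.248] pointing down, gripper open.
Joint ranges: [-2.91, 2.91], [-0.3, 2.13], [-1.5, 1.42], [0.17, 2.43], [-1.26, 4.41], [0.16, 1.93], [-2.52, 2.52]. Speed limits (rad/s): [1.89, 1.89, 2.39, 2.39, 3.01, 3.01, 3.01].

## Interface

Orientations are given as [roll, pitch, yaw] about the fixed x, y, z axes, in that order (R = Rz(yaw) Ry(pitch) Rx(roll)).
In Python, from workcell import bot gives the robot as it stands. The module is installed in compiled form; this text tells all that it offers.
- The arm moves only by the tool arm_command, never from a script. Its argument "targets" is a list of rows, each a list of 6 numbers: the shift along the tool's x, y, z in mm, then the turn, a rotation vector about the tool's x, y, z in degrees. In form: [[x, y, z, wx, wy, wz], ...]. A call has 1 to 8 rows; each row shifts and turns the pose as measured when the row begins, along the tool's axes as they then stand; what a row does not reach is not made up. A row lasts 1/10 s, in which the tool goes at most 50 mm and 8.59 degrees, less where a joint would pass 70% of its speed; a pose out of reach is approached as far as the arm can. A call is refused whole if a number of a shift passes 50 or a number of a turn 8.59, either way. A call with a gripper value outside its range is refused whole. "grip" is the opening in per cent of the stroke, from 0 (shut) to 100 (fully open), set as the call begins (left out, the last holds). The fingers move at their own pace and stop on an object; "grip_force" is the grip in N (left out, the last holds). Time passes only in rows, so rows that do not move let the fingers close. It gives the time, the measured TCP pose, the force and the opening at its end, in the units of the state.
- bot.observe(): the state, without advancing time (a new reading comes with each control period).
- bot.grab_frame(name): name is "scene" or "top"; returns a dict with "color" (384x512x3 uint8, red, green, blue), "depth" (384x512 float32, m along the optical axis (not along the pixel's ray), 0 where there is no reading), "fov_y" (degrees; the focal length in pixels is half the picture's height over the tangent of half this angle, whatever the lens; pixels are square), "cx", "cy" (the principal point, pixels), "R" (3x3) and "t" (3): a world point X has camera coordinates R X + t. Camera axes: x right, y down, z forward; pixel columns grow to the right and rows downward; lengths in m; the calibration is good to about 2 mm. A picture is of the moment at which its call begins.
- bot.job_done(): hands the job in, once; it reports no verdict.
The state is a dict: "clock": time; "qpos": joint angles; "qd": joint speeds; "joint_efforts": joint torques, N m; "position": TCP position; "tool_rot": TCP orientation; "force": force on the tool from outside, world axes, zero at the start; "moment": the same for the moment, N m; "grip_width": finger opening in m.
Only numpy, scipy, OpenCV 4.12 (cv2) and the standard library are available. Lean on these libraries where they do the work, as an engineer would, in place of code of your own. Each camera call takes 0.05 s, during which the arm holds its last target. There are 200 camera calls.

## Task

Open the feeding port in the lid of the rearing box: press down the end of its flush cover that has the round thumb mark so that the other end tips up, take the cover by its raised end, lift it out and lay it, right way up, inside the shallow steel tray. Then take the round-bottomed feeder from its stand and seat it in the dished cup at the bottom of the open port so that it stands upright and fully home. Set both down rather than dropping them, let go, and leave the bottle, the jar and the stacked dishes alone.

Things in the scene. Friction and masses are not known exactly. Their poses are not given: they have to be found in the camera images.
- box: Fixed rearing box: clear walls, white lid, 250 (x) x 170 (y) x 110 mm high, a clip 7 mm beyond each x end. Origin: centre of its underside; z up; lid top at z = 110 mm. In the lid is the feeding port, a rectangular well: x = -53 to +58, y = -30 to +30 mm, floor at z = 86 mm.
- cover: Loose grey port cover (77 to 143 g), top flush with the lid. Plate 100 (x) x 54 (y) x 6 mm on an 18 mm high U-shaped foot under its -x half only (x = -48 to +1 mm, 54 mm wide, hollow middle). Origin: under the plate's centre at the level of the foot's underside; z up; top at z = 24 mm. Axes start along the box's. On any flat surface it rests level, or tipped 20 degrees with the +x end down.
- cover_mark (a point): Centre of the dark round thumb mark (20 mm across) on the cover's top, cover x = +36, z = 24 mm. A light press here rocks the cover about its foot's edge (cover x = +1 mm) until its +x end meets the well's floor: 20 degrees, the mark then about 13 mm below the lid top. So balanced that it stays tipped when let go.
- cover_back (a point): Middle of the top edge of the cover's other end, cover x = -50, z = 24 mm. When tipped it stands about 15 mm above the lid top, and the cover can be gripped there across its 54 mm width.
- tray: Fixed shallow steel tray, 170 (x) x 120 (y) mm, walls 3 mm thick and 12 mm high, floor 3 mm thick. Origin: centre of its underside; z up.
- stand: Fixed light wooden block, 80 x 80 x 30 mm high, with a dished cup in its top that holds the feeder at the start. Origin: centre of its underside.
- feeder: Loose upright round feeder, 90 g, 90 mm high. Origin: centre of its underside; z its axis. Convex base, 14 mm across at the bottom, 33 mm at z = 13; flange 48 mm across, z = 13 to 20; cone to z = 32; then a neck 28 mm across to z = 86 mm, to grip. In the stand its origin is 17 mm above the stand's origin. Seated, the flange lies on the surface around the cup.
- seat (a point): Point where the feeder's origin comes when it is fully home in the port: on the axis of the dished cup (36 mm mouth in the well's floor, under the -x half of the cover), 13 mm below the well's floor and 37 mm below the lid top; box x = -22, y = 0, z = 73 mm.
- bottle: Bystander: capped plastic bottle, 56 mm across, 150 mm high. Origin: centre of its underside. Leave alone.
- jar: Bystander: glass jar, 60 mm across, 75 mm high. Origin: centre of its underside. Leave alone.
- dishes: Bystander: stack of three flat glass dishes, 90 mm across, 44 mm high. Origin: centre of its underside. Leave alone.
- port (a point): Point in the plane of the lid top at box x = 0, y = 0: above the cover's centre at the start.
Things that resemble listed ones, but are neither listed nor needed, are in the scene too. Of the things that look like the tray, take the one that is farthest to the robot's left at the start.

How it is judged:
On the way, in this order (a step that is already met when the one before it is completed fails the run):
1. the marked end of the cover is pressed down into the port and the other end stands up above the lid (z of cover_mark in the frame of box below 0.102 m and z of cover_back in the frame of box above 0.118 m and horizontal distance between cover and port below 0.02 m), for 0.2 s.
2. the cover is laid in the tray and let go (x of cover_mark in the frame of tray between -0.08 and 0.08 m and y of cover_mark in the frame of tray between -0.056 and 0.056 m and x of cover_back in the frame of tray between -0.08 and 0.08 m and y of cover_back in the frame of tray between -0.056 and 0.056 m and z of cover in the frame of tray below 0.015 m and angle between cover's own z axis and vertical below 0.5 rad and linear speed of cover below 0.03 m/s and contact force between the fingers and cover below 0.05 N), for 0.2 s.
At the end, for the whole second after the job is handed in: The cover lies wholly inside the tray, right way up (level or tipped on its foot, under 0.5 rad), its underside centre under 15 mm above the table; the feeder stands in the port's cup within 5 mm of the axis, within 4 mm of fully home and within 0.08 rad of upright; both at rest and released (all of step 2 and horizontal distance between feeder and seat below 0.005 m and z of feeder in the frame of seat between -0.004 and 0.004 m and angle between feeder's own z axis and vertical below 0.08 rad and linear speed of feeder below 0.03 m/s and contact force between the fingers and feeder below 0.05 N); the robot touches nothing.
It fails at once if the feeder is let go more than 20 mm above its seat (horizontal distance between feeder and seat below 0.05 m and z of feeder in the frame of seat between 0.02 and 0.2 m and contact force between the fingers and feeder below 0.02 N).
It fails at once if the cover is let go more than 40 mm above the tray (horizontal distance between cover and tray below 0.1 m and z of cover in the frame of tray above 0.043 m and contact force between the fingers and cover below 0.02 N).
It fails at once if the bottle is pushed away or knocked over (distance of bottle from where it was at the start of the episode above 0.03 m or angle between bottle's own z axis and vertical above 0.5 rad).
It fails at once if the jar is pushed away or knocked over (distance of jar from where it was at the start of the episode above 0.03 m or angle between jar's own z axis and vertical above 0.5 rad).
It fails at once if the dishes is pushed away or knocked over (distance of dishes from where it was at the start of the episode above 0.03 m or angle between dishes's own z axis and vertical above 0.5 rad).
It also fails if it takes over 67 s, if anything falls off the work surface, if the arm or the gripper's body presses on something with over 40 N, if the wrist force passes 120 N, or if a joint passes its speed limit or range.

## Working session

There is one attempt and no reset: what is moved stays moved. The work goes in short steps, Python scripts to look and compute and a tool call to move; the robot and the scene stay as the last step left them, time stands still between calls to the robot, and variables do not carry over. Pictures are saved under pics/ and viewed, about 8 in all and at most 12, crops included, and the job is handed in when it is done.

Besides the shell and the picture viewer there is one more tool, called after ">>>" as name([rows], argument=value, ...), one row to a line, values as JSON. arm_command: Moves the arm, as the interface text tells. Its arguments: {"type":"object","properties":{"targets":{"type":"array"},"grip":{"type":"number"},"grip_force":{"type":"number"}},"required":["targets"]}

```bash
mkdir -p pics; cat > h.py <<'E'
import numpy as np, cv2
from workcell import bot
from scipy.spatial.transform import Rotation as Ro
def cam(n):
    f=bot.grab_frame(n); f['f']=f['color'].shape[0]/2/np.tan(np.radians(f['fov_y'])/2); f['R']=np.array(f['R']); f['t']=np.array(f['t']); return f
def save(f,p,s=1.5):
    cv2.imwrite(p,cv2.resize(f['color'][:,:,::-1],None,fx=s,fy=s))
def ray(f,u,v,z):
    d=f['R'].T@np.array([(u-f['cx'])/f['f'],(v-f['cy'])/f['f'],1]); o=-f['R'].T@f['t']
    return o+d*(z-o[2])/d[2]
def cloud(f):
    v,u=np.mgrid[:384,:512]; z=f['depth']
    P=np.stack([(u-f['cx'])/f['f']*z,(v-f['cy'])/f['f']*z,z],-1)
    P=(P-f['t'])@f['R']; P[z==0]=np.nan; return P
def proj(f,X):
    c=f['R']@np.array(X)+f['t']; return f['cx']+f['f']*c[0]/c[2], f['cy']+f['f']*c[1]/c[2]
def tool():
    s=bot.observe(); return np.array(s['position']),Ro.from_euler('xyz',s['tool_rot']),s
E
python3 - <<'E'
from h import *
for n in('scene','top'):
    f=cam(n); save(f,f'pics/{n}0.png'); np.savez(f'{n}0.npz',**f); print(n,f['fov_y'],f['cx'],f['cy'],-f['R'].T@f['t'],f['R'])
print(bot.observe())
E
```

```text
scene 51.54144648776813 256.33859898816604 191.4270994673322 [ 1.17985808 -0.17166826  0.90908065] [[ 0.37073272  0.92871283 -0.00705186]
 [ 0.69397537 -0.282058   -0.66245111]
 [-0.61721588  0.24069849 -0.74907196]]
top 57.10883837616513 257.5557554359361 195.6255850778136 [0.44636994 0.09287683 1.21129401] [[-2.54506547e-02 -9.99675171e-01 -1.34818101e-03]
 [-9.97531881e-01  2.54843250e-02 -6.54270199e-02]
 [ 6.54401248e-02 -3.20306954e-04 -9.97856446e-01]]
{'clock': 0.1, 'qpos': array([ 1.06377504,  0.52196704, -0.03631771,  1.59991128,  0.02120833,
        1.02106819, -0.11279918]), 'qd': array([-9.21989897e-04,  5.96705683e-04, -6.15328449e-04,  3.45188759e-04,
        8.04800243e-04,  6.96948031e-05,  1.55013598e-04]), 'joint_efforts': array([ 5.40461755e-03, -9.28488564e+01,  1.98466368e+00, -3.70531547e+01,
        1.81460258e-02,  5.45617368e-03,  9.00348596e-05]), 'position': array([ 0.26427057, -0.56609669,  0.24778973]), 'tool_rot': array([ 3.14151547e+00,  9.65603552e-04, -1.13399003e+00]), 'force': array([-0.40825363, -0.23718215, -0.7269515 ]), 'moment': array([ 0.03753326, -0.01270408, -0.04010622]), 'grip_width': 0.0854211645510965}
```

View pics/top0.png

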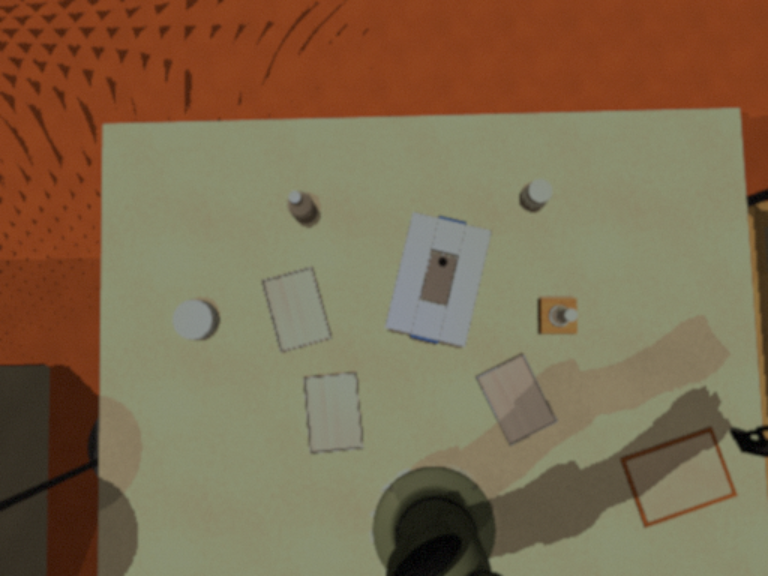

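View pics/scene0.png

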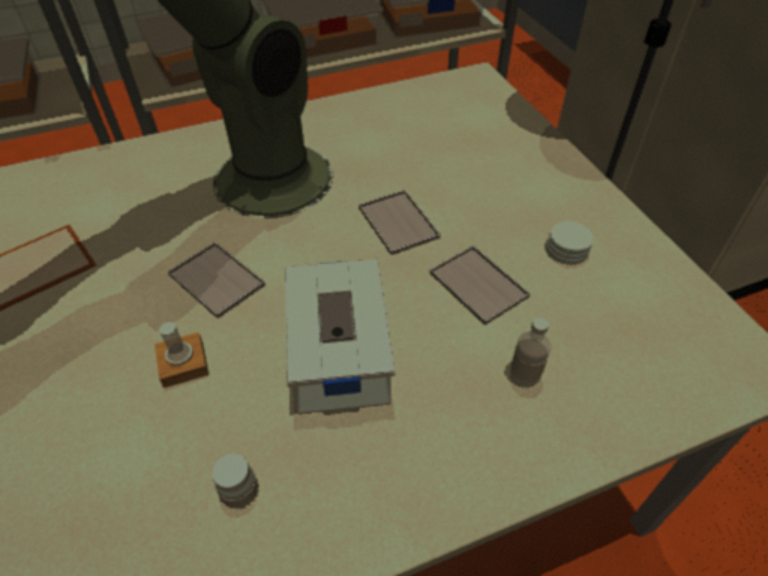

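The top view (768-px scale) shows the box at (440,280) with the thumb mark at (443,262), on the far +x side. The leftmost tray is at (297,310), and the stand with the feeder is at (558,316). The bottle is at (303,207), the jar at (535,195) and the dishes at (195,320).

```bash
cat > m.py <<'E'
from h import *
def rect(f,mask,z,lab):
    cs,_=cv2.findContours(mask.astype(np.uint8),cv2.RETR_EXTERNAL,cv2.CHAIN_APPROX_NONE)
    c=max(cs,key=cv2.contourArea)[:,0]
    W=np.array([ray(f,u,v,z)[:2] for u,v in c])*1000
    (x,y),(w,h),a=cv2.minAreaRect(W.astype(np.float32)); print(lab,'c',np.round([x,y],1),'wh',round(w,1),round(h,1),'ang',round(a,1)); return W
f=dict(np.load('top0.npz')); P=cloud(f); Z=P[...,2]; col=f['color'].astype(int)
roi=np.zeros(Z.shape,bool)
def box(x0,x1,y0,y1):
    m=roi.copy(); m[int(y0/1.5):int(y1/1.5),int(x0/1.5):int(x1/1.5)]=1; return m
rect(f,box(370,510,200,360)&(Z>.095)&(Z<.125),.11,'lid')
hsv=cv2.cvtColor(f['color'],cv2.COLOR_RGB2HSV)
g=col.sum(2)
b=box(415,462,240,315); print('lid med',np.median(g[box(400,415,280,320)]))
rect(f,b&(g<330),.11,'cover')
rect(f,b&(g<130),.11,'mark')
rect(f,box(535,580,292,338)&(Z>.02)&(Z<.04)|(box(535,580,292,338)&(hsv[...,1]>140)),.03,'stand')
m=box(540,590,300,330)&(Z>.095)&(Z<.12); rect(f,m,.107,'feedertop'); print(np.nanmean(P[m],0))
tb=box(255,340,260,360); print('tab',np.median(g[tb]))
bg=cv2.medianBlur(f['color'],31).astype(int).sum(2)
rect(f,tb&(g<bg-60),.012,'tray')
for n,b,z in(('bottle',box(280,330,185,230),.15),('jar',box(515,560,175,215),.075),('dishes',box(165,225,290,350),.044)):
    m=b&(Z>z-.01); print(n,np.nanmean(P[m],0))
E
python3 m.py
```

```text
lid c [547.5 -15.6] wh 171.4 262.1 ang 75.0
lid med 430.0
cover c [551.  -17.5] wh 59.8 109.4 ang 74.9
mark c [582.9 -25.9] wh 13.3 11.2 ang 43.2
stand c [ 464.9 -289. ] wh 80.4 77.2 ang 87.5
feedertop c [ 465.6 -287.6] wh 28.3 21.9 ang 88.5
[ 0.46560544 -0.28791753  0.10598088]
tab 392.0
tray c [525.5 366.2] wh 73.9 7.9 ang 12.3
bottle [0.71868197 0.27528243 0.14926933]
jar [ 0.73745744 -0.2464665   0.07421908]
dishes [0.47825366 0.52157966 0.04360894]
```

```bash
cat >> h.py <<'E'
def plan(pos_mm,yaw_deg,n,pitch=0):
    """rows (tool axes) toward a downward tool pose; pitch = tilt about tool x"""
    p,r,s=tool(); p=p*1000; T=Ro.from_euler('z',yaw_deg,degrees=True)*Ro.from_euler('x',180,degrees=True)*Ro.from_euler('x',pitch,degrees=True)
    rv=(r.inv()*T).as_rotvec(); d=(np.array(pos_mm)-p)/n
    print('now',p.round(1),'rot',np.degrees(s['tool_rot']).round(1),'F',np.round(s['force'],1),'w',round(s['grip_width']*1000,1),'t',s['clock'])
    for i in range(n):
        print(np.round(np.r_[r.inv().apply(d),np.degrees(rv)/n],1).tolist()); r=r*Ro.from_rotvec(rv/n)
E
cat > m2.py <<'E'
from h import *
f=dict(np.load('top0.npz'))
g=cv2.cvtColor(f['color'],cv2.COLOR_RGB2GRAY).astype(int)
y0,y1,x0,x1=168,245,165,231
s=g[y0:y1,x0:x1]; print(np.median(s),s.min())
for th in (15,25,35):
    m=(s<np.median(s)-th).astype(np.uint8)
    n,l,st,_=cv2.connectedComponentsWithStats(m,connectivity=8); k=1+st[1:,4].argmax()
    ys,xs=np.where(l==k); W=np.array([ray(f,u+x0,v+y0,.012)[:2] for u,v in zip(xs,ys)])*1000
    print(th,len(xs),cv2.minAreaRect(W.astype(np.float32)))
plan([587,-26.5,165],-105,14)
E
python3 m2.py
```

```text
137.0 92
15 200 ((493.40728759765625, 304.4573974609375), (174.73065185546875, 110.95292663574219), 14.069876670837402)
25 28 ((527.331298828125, 365.3855895996094), (70.59831237792969, 5.608296871185303), 12.313239097595215)
35 5 ((474.5248107910156, 351.5365295410156), (10.672398567199707, 3.0212361812591553), 25.78040313720703)
now [ 264.3 -566.1  247.8] rot [ 1.8e+02  1.0e-01 -6.5e+01] F [-0.4 -0.2 -0.7] w 85.4 t 0.1
[-25.2, -37.2, 5.9, 0.0, 0.0, 2.9]
[-27.0, -35.9, 5.9, 0.0, 0.0, 2.9]
[-28.7, -34.5, 5.9, 0.0, 0.0, 2.9]
[-30.4, -33.0, 5.9, 0.0, 0.0, 2.9]
[-32.0, -31.5, 5.9, 0.0, 0.0, 2.9]
[-33.6, -29.8, 5.9, 0.0, 0.0, 2.9]
[-35.0, -28.1, 5.9, 0.0, 0.0, 2.9]
[-36.4, -26.3, 5.9, 0.0, 0.0, 2.9]
[-37.6, -24.5, 5.9, 0.0, 0.0, 2.9]
[-38.8, -22.6, 5.9, 0.0, 0.0, 2.9]
[-39.9, -20.6, 5.9, 0.0, 0.0, 2.9]
[-40.9, -18.6, 5.9, 0.0, 0.0, 2.9]
[-41.8, -16.5, 5.9, 0.0, 0.0, 2.9]
[-42.5, -14.4, 5.9, 0.0, 0.0, 2.9]
```

>>> arm_command([
  [-25,-37,3,0,0,3],
  [-27,-36,3,0,0,3],
  [-29,-35,3,0,0,3],
  [-30,-33,3,0,0,3],
  [-32,-32,3,0,0,3],
  [-34,-30,3,0,0,3],
  [-35,-28,3,0,0,3],
  [-36,-26,3,0,0,3],
], grip=0)

```text
clock: 0.9
position: [0.4555, -0.2547, 0.2207]
tool_rot: [3.138, 0.001, -1.58]
force: [1.2, 0.1, 0.2]
grip_width: 0.0004
```

```bash
python3 -c "
from h import *
plan([587,-26.5,165],-105,8)
f=dict(np.load('top0.npz'));print([ray(f,u/1.5,v/1.5,.012).round(3) for u,v in((263,282),(313,268),(331,337),(284,351))])"
```

```text
now [ 455.5 -254.7  220.7] rot [179.8   0.  -90.5] F [1.2 0.1 0.2] w 0.4 t 0.9
[-28.7, -16.2, 6.9, 0.0, 0.0, 1.8]
[-29.2, -15.3, 6.9, 0.0, 0.0, 1.8]
[-29.6, -14.4, 6.9, 0.0, 0.0, 1.8]
[-30.1, -13.4, 6.9, 0.0, 0.0, 1.8]
[-30.5, -12.5, 6.9, 0.0, 0.0, 1.8]
[-30.9, -11.5, 6.9, 0.0, 0.0, 1.8]
[-31.2, -10.5, 7.0, 0.0, 0.0, 1.8]
[-31.5, -9.5, 7.0, 0.0, 0.0, 1.8]
[array([0.558, 0.372, 0.012]), array([0.587, 0.258, 0.012]), array([0.43 , 0.22 , 0.012]), array([0.401, 0.327, 0.012])]
```

>>> arm_command([
  [-29,-16,7,0,0,1.8],
  [-29,-15,7,0,0,1.8],
  [-30,-14,7,0,0,1.8],
  [-30,-13,7,0,0,1.8],
  [-31,-12,7,0,0,1.8],
  [-31,-11,7,0,0,1.8],
  [-31,-10,7,0,0,1.8],
  [-31,-9,7,0,0,1.8],
])

```text
clock: 1.7
position: [0.5888, -0.0132, 0.1613]
tool_rot: [3.136, -0.0, -1.84]
force: [-0.4, -0.4, 0.7]
grip_width: -0.0001
```

```bash
python3 - <<'E'
from h import *
plan([587,-26.5,140],-105,3)
f=cam('scene'); c=f['color'][120:260,150:330]; cv2.imwrite('pics/s1.png',cv2.resize(c[:,:,::-1],None,fx=4,fy=4))
f=cam('top'); np.savez('top1.npz',**f)
# tray edges: outer rim by lines
g=cv2.cvtColor(f['color'],cv2.COLOR_RGB2GRAY)[165:245,165:231]
l=cv2.createLineSegmentDetector(0).detect(cv2.resize(g,None,fx=4,fy=4,interpolation=cv2.INTER_CUBIC))[0][:,0]/4
for a in l:
    if np.hypot(a[2]-a[0],a[3]-a[1])>12:
        print((ray(f,a[0]+165,a[1]+165,.012)*1000).round(0)[:2],(ray(f,a[2]+165,a[3]+165,.012)*1000).round(0)[:2])
E
```

```text
now [588.8 -13.2 161.3] rot [ 179.7   -0.  -105.4] F [-0.4 -0.4  0.7] w -0.1 t 1.7
[4.4, -0.6, 7.1, 0.1, -0.0, -0.1]
[4.4, -0.6, 7.1, 0.1, -0.0, -0.1]
[4.4, -0.6, 7.1, 0.1, -0.0, -0.1]
[485. 350.] [407. 331.]
```

View pics/s1.png

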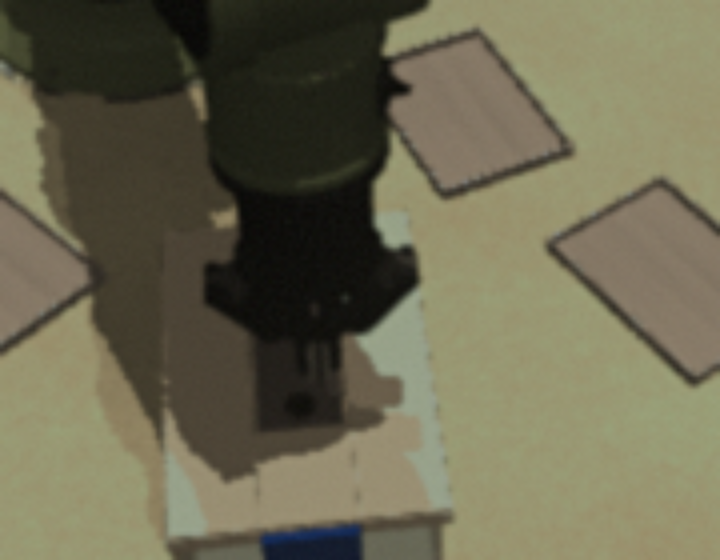

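The fingers are above the cover, with the mark visible at about (300,405) in the crop. They need to go about 13 mm further along -y.

>>> arm_command([
  [5,-1,3,0,0,0],
  [5,-1,4,0,0,0],
  [4,0,4,0,0,0],
  [0,0,4,0,0,0],
  [0,0,4,0,0,0],
])

```text
clock: 2.3
position: [0.5862, -0.0281, 0.14]
tool_rot: [3.135, -0.0, -1.836]
force: [0.2, 1.1, 0.9]
grip_width: -0.0001
```

```bash
python3 - <<'E'
from h import *
plan([587,-27,127],-105,3)
f=dict(np.load('scene0.npz'))
hsv=cv2.cvtColor(f['color'],cv2.COLOR_RGB2HSV).astype(int); lab=cv2.cvtColor(f['color'],cv2.COLOR_RGB2LAB).astype(int)
r=(slice(160,222),slice(280,360))
print(lab[190,320],lab[172,350],f['color'][190,320],f['color'][172,350])
d=np.abs(lab[r]-lab[172,350])[...,0]+2*np.abs(lab[r]-lab[172,350])[...,1:].sum(2)
dd=np.abs(lab[190,320]-lab[172,350]); th=(dd[0]+2*dd[1:].sum())/2
m=(d>th).astype(np.uint8)
c=max(cv2.findContours(m,cv2.RETR_EXTERNAL,cv2.CHAIN_APPROX_NONE)[0],key=cv2.contourArea)[:,0]
print(cv2.minAreaRect(np.array([ray(f,u+280,v+160,.012)[:2]*1000 for u,v in c],np.float32)))
E
```

```text
now [586.2 -28.1 140. ] rot [ 179.6   -0.  -105.2] F [0.2 1.1 0.9] w -0.1 t 2.3
[-0.4, -0.2, 4.3, 0.1, -0.0, -0.1]
[-0.4, -0.2, 4.3, 0.1, -0.0, -0.1]
[-0.4, -0.2, 4.3, 0.1, -0.0, -0.1]
[115 130 138] [144 121 147] [116 105  89] [136 138 102]
((500.21868896484375, 296.5072326660156), (179.14169311523438, 130.1073760986328), 13.89572525024414)
```

>>> arm_command([
  [0,0,4,0,0,0],
  [0,0,4,0,0,0],
  [0,0,3,0,0,0],
  [0,0,2,0,0,0],
  [0,0,2,0,0,0],
  [0,0,2,0,0,0],
])

```text
clock: 2.9
position: [0.5859, -0.0284, 0.1213]
tool_rot: [3.134, 0.0, -1.837]
force: [-0.3, 0.2, 0.5]
grip_width: -0.0001
```

>>> arm_command([
  [0,0,2,0,0,0],
  [0,0,2,0,0,0],
  [0,0,1,0,0,0],
])

```text
clock: 3.2
position: [0.5861, -0.0283, 0.1169]
tool_rot: [3.135, 0.0, -1.837]
force: [-9.1, 0.6, 28.3]
grip_width: 0.0001
```

```bash
python3 - <<'E'
from h import *
plan([587,-27,117],-105,1)
f=cam('scene'); c=f['color'][120:260,150:330]; cv2.imwrite('pics/s2.png',cv2.resize(c[:,:,::-1],None,fx=4,fy=4))
E
```

```text
now [586.1 -28.3 116.9] rot [ 179.6    0.  -105.2] F [-9.1  0.6 28.3] w 0.1 t 3.2
[-1.4, -0.5, -0.1, 0.4, 0.0, -0.2]
```

View pics/s2.png

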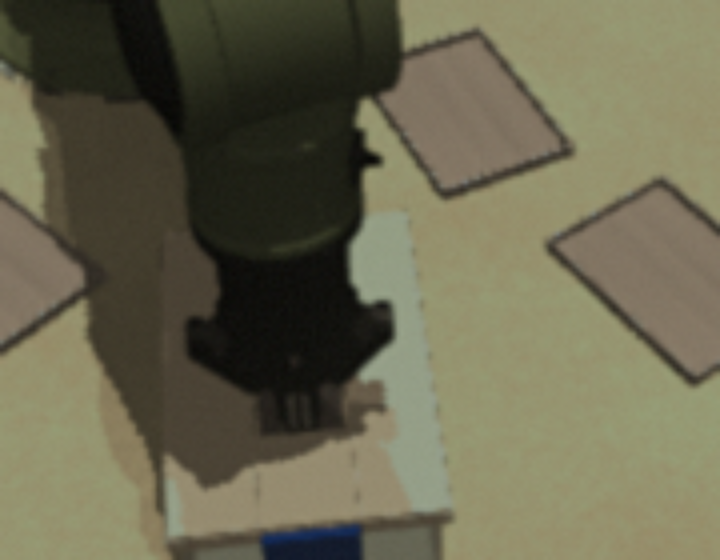

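The press met 28 N with the fingertips about 10 mm below the lid, so the cover's end is on the well floor. Next I rise, move back and open.

>>> arm_command([
  [0,0,0,0,0,0],
  [0,0,-4,0,0,0],
  [0,0,-10,0,0,0],
  [0,0,-30,0,0,0],
  [0,0,-30,0,0,0],
  [0,0,0,0,0,0],
], grip=100)

```text
clock: 3.85
position: [0.5868, -0.0284, 0.1958]
tool_rot: [3.136, 0.0, -1.837]
force: [0.3, 1.4, -0.2]
grip_width: 0.0846
```

```bash
python3 - <<'E'
from h import *
plan([521.2,-9.3,180],-105,4)
f=cam('scene'); np.savez('scene3.npz',**f)
c=f['color'][120:260,150:330]; cv2.imwrite('pics/s3.png',cv2.resize(c[:,:,::-1],None,fx=4,fy=4))
E
```

```text
now [586.8 -28.4 195.8] rot [ 179.7    0.  -105.2] F [ 0.3  1.4 -0.2] w 84.6 t 3.85
[-0.3, 17.1, 4.1, 0.1, 0.0, -0.1]
[-0.3, 17.1, 4.0, 0.1, 0.0, -0.1]
[-0.3, 17.1, 4.0, 0.1, 0.0, -0.1]
[-0.4, 17.1, 4.0, 0.1, 0.0, -0.1]
```

View pics/s3.png

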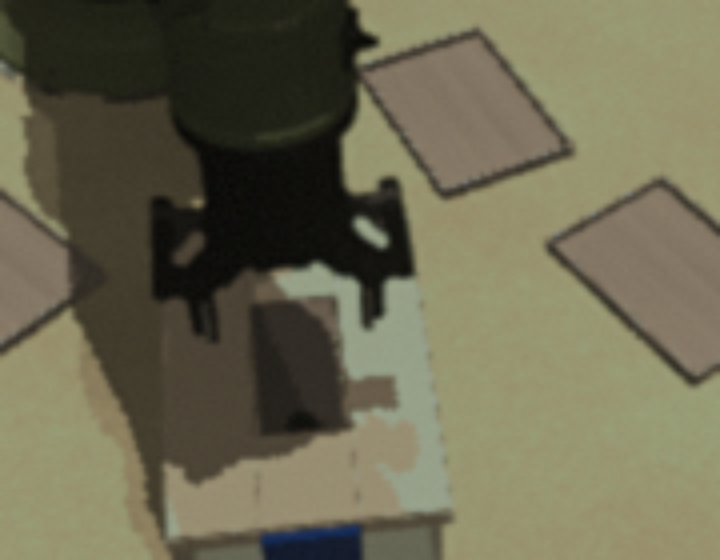

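The cover looks tipped, and the mark sits low at (300,420) in the crop. I'll check this with depth.

>>> arm_command([
  [0,17,3,0,0,0],
  [0,17,3,0,0,0],
  [-1,17,3,0,0,0],
  [-1,17,3,0,0,0],
  [0,0,0,0,0,0],
])

```text
clock: 4.4
position: [0.517, -0.0081, 0.1805]
tool_rot: [3.131, -0.001, -1.837]
force: [0.3, -0.0, 0.4]
grip_width: 0.0852
```

```bash
python3 - <<'E'
from h import *
P=cloud(dict(np.load('scene3.npz')))*1000
c,s=np.cos(np.radians(-15)),np.sin(np.radians(-15))
d=P-[548.2,-16.5,0]; bx=d[...,0]*c+d[...,1]*s; by=-d[...,0]*s+d[...,1]*c
for x in range(-50,60,8):
    m=(abs(bx-x)<4)&(abs(by)<20)&(P[...,2]<140); print(x,m.sum(),np.median(P[m][:,2]).round(1) if m.any() else None)
for x in (-32,-24,-16):
  m=(abs(bx-x)<4)&(P[...,2]>115)&(P[...,2]<140); print(x,by[m].min().round(1),by[m].max().round(1)) if m.any() else 0
m=(bx>-10)&(bx<150)&(by>-70)&(by<70)&(P[...,2]>150); print('tip lowest',np.sort(P[m][:,2])[:10].round(1))
plan([521.2,-9.3,150],-105,3)
E
```

```text
-50 11 110.2
-42 0 None
-34 39 125.5
-26 49 123.2
-18 48 120.0
-10 45 116.6
-2 46 114.2
6 53 110.8
14 46 108.6
22 50 105.4
30 57 102.4
38 47 99.2
46 33 97.7
54 3 108.1
-32 -24.9 27.3
-24 -25.5 27.0
-16 -26.1 26.2
tip lowest [192.4 193.7 194.7 194.7 195.2 195.7 195.9 196.9 197.2 197.9]
now [517.   -8.1 180.5] rot [ 1.794e+02 -1.000e-01 -1.052e+02] F [ 0.3 -0.   0.4] w 85.2 t 4.4
[0.0, -1.6, 10.1, 0.2, -0.0, -0.1]
[0.0, -1.5, 10.2, 0.2, -0.0, -0.1]
[0.0, -1.5, 10.2, 0.2, -0.0, -0.1]
```

Depth confirms a 20° tip: the raised end is at about 126 mm and the mark at about 99 mm. I'll pre-close to about 61 mm, then lower over the raised end.

>>> arm_command([
  [0,-2,10,0.3,0,0],
  [0,-1,10,0.2,0,0],
  [0,0,10,0,0,0],
  [0,0,10,0,0,0],
  [0,0,5,0,0,0],
  [0,0,0,0,0,0],
], grip=73, grip_force=60)

```text
clock: 5.0
position: [0.5207, -0.0096, 0.1297]
tool_rot: [3.139, -0.002, -1.837]
force: [-0.3, -0.8, -0.2]
grip_width: 0.0626
```

>>> arm_command([
  [0,0,3,0,0,0],
  [0,0,2,0,0,0],
  [0,0,1,0,0,0],
])

```text
clock: 5.3
position: [0.5211, -0.0097, 0.1235]
tool_rot: [3.139, -0.002, -1.837]
force: [-0.3, 0.3, 0.4]
grip_width: 0.0621
```

```bash
python3 - <<'E'
from h import *
plan([521.2,-9.3,120],-105,1)
f=cam('scene'); P=cloud(f)*1000
c,s=np.cos(np.radians(-15)),np.sin(np.radians(-15))
d=P-[548.2,-16.5,0]; bx=d[...,0]*c+d[...,1]*s; by=-d[...,0]*s+d[...,1]*c
for lo,hi in((-50,-29),(29,50)):
    for x in range(-40,0,5):
        m=(abs(bx-x)<2.5)&(by>lo)&(by<hi)&(P[...,2]>111.5); print(lo,x,np.sort(P[m][:,2])[:4].round(1))
c=f['color'][140:240,190:290]; cv2.imwrite('pics/s4.png',cv2.resize(c[:,:,::-1],None,fx=6,fy=6,interpolation=cv2.INTER_CUBIC))
E
```

```text
now [521.1  -9.7 123.5] rot [ 1.799e+02 -1.000e-01 -1.053e+02] F [-0.3  0.3  0.4] w 62.1 t 5.3
[-0.4, -0.0, 3.5, 0.1, -0.1, -0.3]
-50 -40 [112.6 172.1 528.1 528.2]
-50 -35 [112.4 112.7 115.8 163.9]
-50 -30 [118.5 146.7 163.5 164. ]
-50 -25 [111.6 112.3 112.6 113. ]
-50 -20 [113.2 113.4 115.9 116.8]
-50 -15 [117.7 122.5 122.7 122.7]
-50 -10 [111.5 112.6 113.  113.1]
-50 -5 [111.8 111.9 112.1 113.3]
29 -40 [164.2 180.5 485.2 486.8]
29 -35 [111.7 164.5 165.6 165.9]
29 -30 [111.7 166.  166.4 166.7]
29 -25 [111.6 112.  112.7 123.8]
29 -20 [112.1 112.1 112.3 112.3]
29 -15 [111.8 112.7 113.1 113.2]
29 -10 [112.  112.  112.3 112.6]
29 -5 [112.  112.2 113.8 113.9]
```

View pics/s4.png

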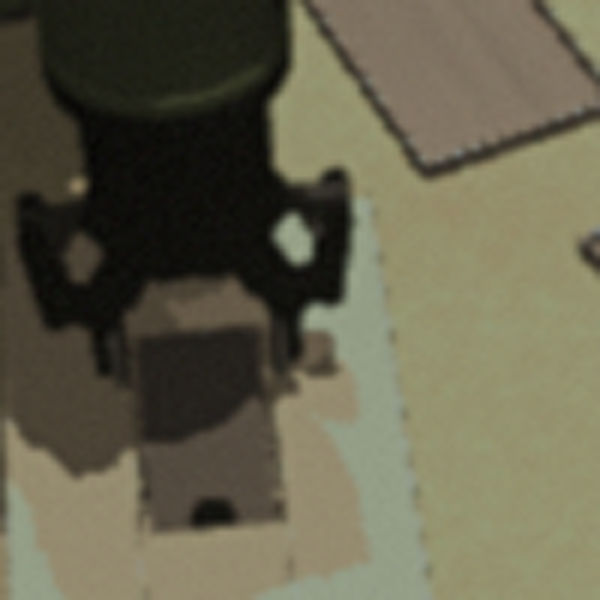

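The fingers straddle the raised end, with tips just above the lid. I'll feel for the lid.

>>> arm_command([
  [0,0,1,0,0,0],
  [0,0,1,0,0,0],
])

```text
clock: 5.55
position: [0.5213, -0.0097, 0.1218]
tool_rot: [3.14, -0.002, -1.837]
force: [0.7, 0.7, 0.1]
grip_width: 0.0624
```

>>> arm_command([
  [0,0,1,0,0,0],
  [0,0,1,0,0,0],
])

```text
clock: 5.75
position: [0.5214, -0.0096, 0.1213]
tool_rot: [3.141, -0.001, -1.837]
force: [-11.2, -0.0, 34.2]
grip_width: 0.0624
```

The lid is met at TCP 121.5, so I rise 3 mm and close.

>>> arm_command([
  [0,0,-2,0,0,0],
  [0,0,-2,0,0,0],
])

```text
clock: 5.95
position: [0.5214, -0.0096, 0.1258]
tool_rot: [3.141, -0.001, -1.837]
force: [0.5, 1.2, -0.0]
grip_width: 0.0623
```

>>> arm_command([
  [0,0,0,0,0,0],
  [0,0,0,0,0,0],
  [0,0,0,0,0,0],
  [0,0,0,0,0,0],
  [0,0,0,0,0,0],
], grip=0, grip_force=60)

```text
clock: 6.45
position: [0.5217, -0.0097, 0.1263]
tool_rot: [-3.141, -0.001, -1.838]
force: [-1.0, -0.1, 4.0]
grip_width: 0.0525
```

>>> arm_command([
  [0,0,-5,0,0,0],
  [0,0,-8,0,0,0],
  [0,0,-10,0,0,0],
  [0,0,-15,0,0,0],
  [0,0,-20,0,0,0],
  [0,0,-20,0,0,0],
  [0,0,-20,0,0,0],
  [0,0,0,0,0,0],
])

```text
clock: 7.25
position: [0.5212, -0.0096, 0.2319]
tool_rot: [-3.141, -0.001, -1.838]
force: [-0.5, 0.1, -1.2]
grip_width: 0.0519
```

```bash
python3 - <<'E'
from h import *
plan([490,290,180],-76,10)
f=cam('scene'); np.savez('scene5.npz',**f)
c=f['color'][80:230,150:350]; cv2.imwrite('pics/s5.png',cv2.resize(c[:,:,::-1],None,fx=4,fy=4,interpolation=cv2.INTER_CUBIC))
E
```

```text
now [521.2  -9.6 231.9] rot [-180.    -0.  -105.3] F [-0.5  0.1 -1.2] w 51.9 t 7.25
[-28.1, 10.9, 5.2, 0.0, -0.0, -2.9]
[-28.6, 9.5, 5.2, 0.0, -0.0, -2.9]
[-29.0, 8.0, 5.2, 0.0, -0.0, -2.9]
[-29.4, 6.5, 5.2, 0.0, -0.0, -2.9]
[-29.7, 5.0, 5.2, 0.0, -0.0, -2.9]
[-29.9, 3.5, 5.2, 0.0, -0.0, -2.9]
[-30.1, 1.9, 5.2, 0.0, -0.0, -2.9]
[-30.1, 0.4, 5.2, 0.0, -0.0, -2.9]
[-30.1, -1.2, 5.2, 0.0, -0.0, -2.9]
[-30.0, -2.7, 5.2, 0.0, -0.0, -2.9]
```

View pics/s5.png

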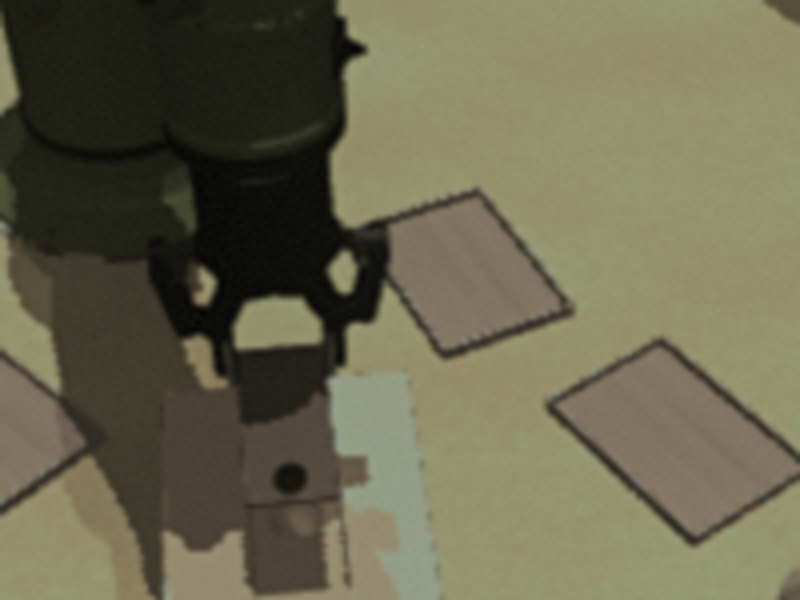

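The cover is held and clear of the port. On to the tray, and I'll check the pitch from depth.

>>> arm_command([
  [-28,13,3,0,0,-3],
  [-28,11,3,0,0,-3],
  [-28,10,3,0,0,-3],
  [-28,9,3,0,0,-3],
  [-29,7,3,0,0,-3],
  [-29,6,3,0,0,-3],
  [-29,4,3,0,0,-3],
  [-29,3,3,0,0,-3],
])

```text
clock: 8.1
position: [0.4725, 0.2275, 0.2013]
tool_rot: [3.134, -0.003, -1.41]
force: [0.6, -0.4, -2.0]
grip_width: 0.0523
```

```bash
python3 - <<'E'
from h import *
P=cloud(dict(np.load('scene5.npz')))*1000
c,s=np.cos(np.radians(-15)),np.sin(np.radians(-15))
d=P-[548.2,-16.5,0]; bx=d[...,0]*c+d[...,1]*s; by=-d[...,0]*s+d[...,1]*c
X=[];Z=[]
for x in range(-34,62,8):
    m=(abs(bx-x)<4)&(abs(by)<20)&(P[...,2]<245)&(P[...,2]>180)
    if m.sum()>5: X.append(x);Z.append(np.median(P[m][:,2])); print(x,Z[-1].round(1))
print(np.degrees(np.arctan(np.polyfit(X,Z,1)[0])))
plan([469,291,150],-76,5)
E
```

```text
-34 230.3
-26 227.4
-18 224.4
-10 222.1
-2 218.6
6 216.1
14 213.6
22 210.8
30 207.1
38 204.5
46 201.5
54 198.5
-19.787549295053367
now [472.5 227.5 201.3] rot [179.6  -0.2 -80.8] F [ 0.6 -0.4 -2. ] w 52.3 t 8.1
[-12.7, -1.4, 10.2, 0.1, -0.0, -1.0]
[-12.7, -1.6, 10.2, 0.1, -0.0, -1.0]
[-12.6, -1.8, 10.2, 0.1, -0.0, -1.0]
[-12.6, -2.0, 10.2, 0.1, -0.0, -1.0]
[-12.5, -2.2, 10.3, 0.1, -0.0, -1.0]
```

>>> arm_command([
  [-12,0,10,0,0,-1],
  [-12,0,10,0,0,-1],
  [-12,0,10,0,0,-1],
  [-12,0,10,0,0,-1],
  [-6,0,10,0,0,0],
  [0,0,10,0,0,0],
  [0,0,0,0,0,0],
])

```text
clock: 8.8
position: [0.4587, 0.2841, 0.1334]
tool_rot: [3.13, -0.004, -1.333]
force: [-0.2, 0.2, -0.8]
grip_width: 0.0521
```

```bash
python3 - <<'E'
from h import *
plan([469,291,60],-76,8)
f=cam('scene'); np.savez('scene6.npz',**f)
c=f['color'][110:240,230:400]; cv2.imwrite('pics/s6.png',cv2.resize(c[:,:,::-1],None,fx=4,fy=4,interpolation=cv2.INTER_CUBIC))
E
```

```text
now [458.7 284.1 133.4] rot [179.3  -0.2 -76.4] F [-0.2  0.2 -0.8] w 52.1 t 8.8
[-0.6, -1.6, 9.2, 0.1, -0.0, -0.1]
[-0.6, -1.6, 9.2, 0.1, -0.0, -0.1]
[-0.6, -1.5, 9.2, 0.1, -0.0, -0.1]
[-0.6, -1.5, 9.2, 0.1, -0.0, -0.1]
[-0.5, -1.5, 9.2, 0.1, -0.0, -0.1]
[-0.5, -1.5, 9.2, 0.1, -0.0, -0.1]
[-0.5, -1.5, 9.2, 0.1, -0.0, -0.1]
[-0.5, -1.5, 9.2, 0.1, -0.0, -0.1]
```

View pics/s6.png

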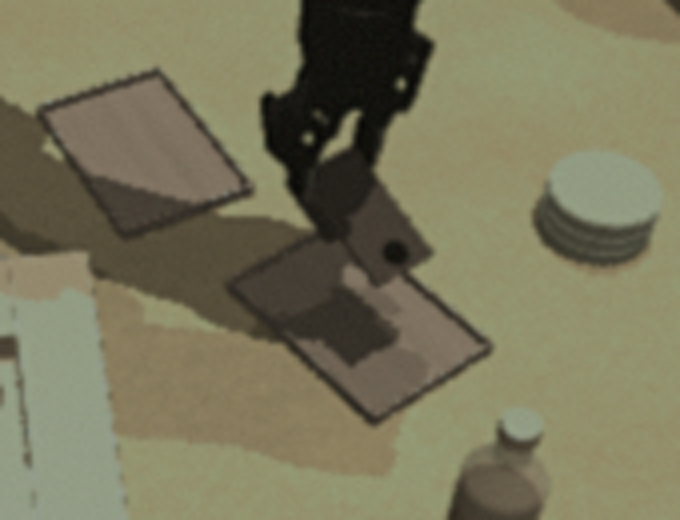

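The cover is over the near part of the tray. The tray's left and right corners are at (229,286) and (492,350) in the crop, so I'll recompute the centre from them while descending.

>>> arm_command([
  [0,-2,9,0.2,0,0],
  [0,-2,9,0.2,0,0],
  [0,-2,9,0.2,0,0],
  [0,-2,9,0,0,0],
  [0,-2,9,0,0,0],
  [0,-2,9,0,0,0],
  [0,0,0,0,0,0],
])

```text
clock: 9.55
position: [0.4728, 0.2856, 0.0759]
tool_rot: [-3.14, -0.004, -1.336]
force: [-1.0, 1.6, -1.1]
grip_width: 0.0525
```

```bash
python3 - <<'E'
from h import *
f=dict(np.load('scene6.npz'))
a,b,c=[ray(f,230+u/4,110+v/4,.012)*1000 for u,v in((229,286),(375,422),(492,350))]
print(a,b,c,(a+c)/2, np.linalg.norm(a-b),np.linalg.norm(b-c))
plan([469,291,48],-76,3)
E
```

```text
[438.63044052 219.827312    12.        ] [598.31306953 260.8291537   12.        ] [570.90911575 373.15967033  12.        ] [504.76977814 296.49349117  12.        ] 164.86264898010148 115.62491793392947
now [472.8 285.6  75.9] rot [-179.9   -0.2  -76.6] F [-1.   1.6 -1.1] w 52.5 t 9.55
[-2.1, 0.8, 9.3, -0.0, -0.1, -0.2]
[-2.1, 0.8, 9.3, -0.0, -0.1, -0.2]
[-2.1, 0.8, 9.3, -0.0, -0.1, -0.2]
```

>>> arm_command([
  [-2,0,9,0,0,0],
  [-2,0,8,0,0,0],
  [0,0,6,0,0,0],
  [0,0,3,0,0,0],
  [0,0,2,0,0,0],
])

```text
clock: 10.05
position: [0.4719, 0.2902, 0.0456]
tool_rot: [-3.14, -0.003, -1.336]
force: [0.1, 0.2, -2.0]
grip_width: 0.0523
```

>>> arm_command([
  [0,0,1.5,0,0,0],
  [0,0,1,0,0,0],
  [0,0,1,0,0,0],
])

```text
clock: 10.35
position: [0.4714, 0.2901, 0.0426]
tool_rot: [-3.141, -0.004, -1.336]
force: [-9.1, -4.3, 20.1]
grip_width: 0.0522
```

It has touched the tray floor with 20 N. Opening.

>>> arm_command([
  [0,0,0,0,0,0],
  [0,0,0,0,0,0],
  [0,0,0,0,0,0],
  [0,0,-3,0,0,0],
  [0,0,-10,0,0,0],
  [0,0,-30,0,0,0],
  [0,0,-40,0,0,0],
  [0,0,-50,0,0,0],
], grip=90)

```text
clock: 11.15
position: [0.469, 0.2891, 0.1766]
tool_rot: [3.135, -0.006, -1.335]
force: [0.0, 0.5, 0.6]
grip_width: 0.0768
```

```bash
python3 - <<'E'
from h import *
plan([466,-288,200],-65,14)
f=cam('scene'); np.savez('scene7.npz',**f)
c=f['color'][110:240,230:400]; cv2.imwrite('pics/s7.png',cv2.resize(c[:,:,::-1],None,fx=4,fy=4,interpolation=cv2.INTER_CUBIC))
# feeder re-measure: scene0 depth
P=cloud(dict(np.load('scene0.npz')))*1000
m=(abs(P[...,0]-466)<30)&(abs(P[...,1]+288)<30)&(P[...,2]>98); print(m.sum(),P[m].mean(0),P[m].min(0),P[m].max(0))
E
```

```text
now [469.  289.1 176.6] rot [179.6  -0.4 -76.5] F [0.  0.5 0.6] w 76.8 t 11.15
[40.0, 9.8, -1.3, 0.0, -0.0, -0.8]
[39.9, 10.4, -1.4, 0.0, -0.0, -0.8]
[39.7, 11.0, -1.4, 0.0, -0.0, -0.8]
[39.6, 11.5, -1.4, 0.0, -0.0, -0.8]
[39.4, 12.1, -1.4, 0.0, -0.0, -0.8]
[39.2, 12.7, -1.5, 0.0, -0.0, -0.8]
[39.0, 13.2, -1.5, 0.0, -0.0, -0.8]
[38.9, 13.8, -1.5, 0.0, -0.0, -0.8]
[38.7, 14.3, -1.5, 0.0, -0.0, -0.8]
[38.4, 14.9, -1.6, 0.0, -0.0, -0.8]
[38.2, 15.5, -1.6, 0.0, -0.0, -0.8]
[38.0, 16.0, -1.6, 0.0, -0.0, -0.8]
[37.8, 16.5, -1.6, 0.0, -0.0, -0.8]
[37.5, 17.1, -1.6, 0.0, -0.0, -0.8]
100 [ 469.56926691 -289.88724077  106.96284271] [ 452.62542832 -303.23727017   98.78819216] [ 480.95631341 -276.81936775  111.48719907]
```

View pics/s7.png

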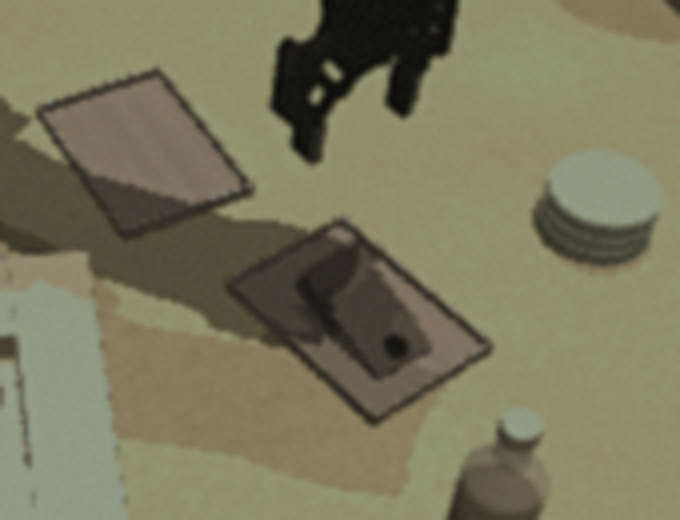

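The cover lies in the tray, about (300–430, 240–378) in the crop and inside the rim. On to the feeder, keeping the yaw.

>>> arm_command([
  [38,9,-2,0,0,0],
  [38,9,-2,0,0,0],
  [38,9,-2,0,0,0],
  [38,9,-2,0,0,0],
  [38,9,-2,0,0,0],
  [38,9,-2,0,0,0],
  [38,9,-2,0,0,0],
  [38,9,-2,0,0,0],
], grip=100)

```text
clock: 12.0
position: [0.4738, -0.0261, 0.2109]
tool_rot: [-3.124, 0.001, -1.327]
force: [0.9, -0.2, -0.9]
grip_width: 0.0856
```

```bash
python3 -c "
from h import *
plan([467,-288.5,170],-76,7)"
```

```text
now [473.8 -26.1 210.9] rot [-1.79e+02  1.00e-01 -7.60e+01] F [ 0.9 -0.2 -0.9] w 85.6 t 12.0
[36.2, 10.1, 5.6, -0.1, 0.0, -0.0]
[36.2, 10.1, 5.6, -0.1, 0.0, -0.0]
[36.1, 10.1, 5.7, -0.1, 0.0, -0.0]
[36.1, 10.1, 5.7, -0.1, 0.0, -0.0]
[36.1, 10.0, 5.7, -0.1, 0.0, -0.0]
[36.1, 10.0, 5.8, -0.1, 0.0, -0.0]
[36.1, 10.0, 5.8, -0.1, 0.0, -0.0]
```

>>> arm_command([
  [36,10,3,-0.1,0,0],
  [36,10,3,-0.1,0,0],
  [36,10,4,-0.1,0,0],
  [36,10,5,-0.1,0,0],
  [36,10,5,-0.1,0,0],
  [30,8,5,-0.1,0,0],
  [12,3,5,-0.1,0,0],
  [0,0,0,0,0,0],
])

```text
clock: 12.8
position: [0.4665, -0.2712, 0.1857]
tool_rot: [-3.129, -0.003, -1.334]
force: [-0.1, 0.4, 0.6]
grip_width: 0.0851
```

```bash
python3 -c "
from h import *
plan([467,-288.5,125],-76,5)"
```

```text
now [ 466.5 -271.2  185.7] rot [-179.3   -0.2  -76.4] F [-0.1  0.4  0.6] w 85.1 t 12.8
[3.4, 0.9, 12.1, -0.1, -0.0, -0.1]
[3.4, 0.8, 12.1, -0.1, -0.0, -0.1]
[3.4, 0.8, 12.1, -0.1, -0.0, -0.1]
[3.4, 0.8, 12.1, -0.1, -0.0, -0.1]
[3.4, 0.8, 12.1, -0.1, -0.0, -0.1]
```

>>> arm_command([
  [6,1,10,-0.2,0,0],
  [6,1,12,-0.2,0,0],
  [5,1,12,-0.2,0,0],
  [0,0,12,0,0,0],
  [0,0,8,0,0,0],
  [0,0,0,0,0,0],
])

```text
clock: 13.4
position: [0.469, -0.2852, 0.1272]
tool_rot: [-3.14, -0.001, -1.328]
force: [0.0, -0.6, 0.9]
grip_width: 0.0852
```

```bash
python3 -c "
from h import *
plan([467,-288.5,81],-76,4)"
```

```text
now [ 469.  -285.2  127.2] rot [-1.799e+02 -1.000e-01 -7.610e+01] F [ 0.  -0.6  0.9] w 85.2 t 13.4
[0.7, 0.7, 11.5, -0.0, -0.0, -0.0]
[0.7, 0.7, 11.5, -0.0, -0.0, -0.0]
[0.7, 0.7, 11.5, -0.0, -0.0, -0.0]
[0.7, 0.7, 11.5, -0.0, -0.0, -0.0]
```

>>> arm_command([
  [1,1,12,0,0,0],
  [1,1,12,0,0,0],
  [1,1,12,0,0,0],
  [0,0,9,0,0,0],
  [0,0,0,0,0,0],
])

```text
clock: 13.9
position: [0.4667, -0.2887, 0.0781]
tool_rot: [-3.14, -0.001, -1.328]
force: [-1.0, 0.2, 0.9]
grip_width: 0.0851
```

>>> arm_command([
  [0,0,0,0,0,0],
  [0,0,0,0,0,0],
  [0,0,0,0,0,0],
  [0,0,0,0,0,0],
  [0,0,0,0,0,0],
  [0,0,0,0,0,0],
], grip=0, grip_force=30)

```text
clock: 14.5
position: [0.4674, -0.2892, 0.0793]
tool_rot: [-3.139, -0.002, -1.328]
force: [0.2, 0.4, -0.1]
grip_width: 0.0274
```

>>> arm_command([
  [0,0,-5,0,0,0],
  [0,0,-15,0,0,0],
  [0,0,-25,0,0,0],
  [0,0,-30,0,0,0],
  [0,0,-30,0,0,0],
  [0,0,-25,0,0,0],
  [0,0,0,0,0,0],
])

```text
clock: 15.2
position: [0.4663, -0.2882, 0.2157]
tool_rot: [-3.14, -0.001, -1.328]
force: [-0.1, 0.2, -1.8]
grip_width: 0.0272
```

```bash
python3 - <<'E'
from h import *
plan([527,-11,225],-76,7)
f=cam('scene'); np.savez('scene8.npz',**f); g=cam('top'); np.savez('top8.npz',**g)
a=cv2.resize(f['color'][130:230,185:285],None,fx=4,fy=4,interpolation=cv2.INTER_CUBIC)
b=cv2.resize(g['color'][140:240,250:350],None,fx=4,fy=4,interpolation=cv2.INTER_CUBIC)
cv2.imwrite('pics/s8.png',np.hstack([a,b])[:,:,::-1])
for n,c in(('s',f),('t',g)):
    P=cloud(c)*1000
    q=(abs(P[...,0]-545)<60)&(abs(P[...,1]+15)<60)
    m=q&(P[...,2]<101)&(P[...,2]>60)
    co=max(cv2.findContours(m.astype(np.uint8),cv2.RETR_EXTERNAL,cv2.CHAIN_APPROX_NONE)[0],key=cv2.contourArea)[:,0]
    print(n,'well',m.sum(),P[m].mean(0).round(1),cv2.minAreaRect(P[m][:,:2].astype(np.float32)))
    m=q&(P[...,2]<82.5)&(P[...,2]>60); print('cup',m.sum(),P[m].mean(0).round(1),P[m].min(0).round(1),P[m].max(0).round(1))
    print('seat px',proj(c,[.527,-.011,.086]))
E
```

```text
now [ 466.3 -288.2  215.7] rot [-1.799e+02 -1.000e-01 -7.610e+01] F [-0.1  0.2 -1.8] w 27.2 t 15.2
[-36.3, -18.0, -1.3, -0.0, -0.0, -0.0]
[-36.3, -18.0, -1.3, -0.0, -0.0, -0.0]
[-36.3, -18.0, -1.3, -0.0, -0.0, -0.0]
[-36.3, -18.0, -1.3, -0.0, -0.0, -0.0]
[-36.3, -18.0, -1.3, -0.0, -0.0, -0.0]
[-36.3, -18.0, -1.3, -0.0, -0.0, -0.0]
[-36.3, -18.0, -1.3, -0.0, -0.0, -0.0]
s well 722 [537.2 -13.4  86.3] ((541.246337890625, -14.215576171875), (60.105995178222656, 98.38297271728516), 75.00445556640625)
cup 96 [521.9  -8.6  76.2] [509.3 -29.8  68.6] [558.8   6.8  82.5]
seat px (np.float64(223.63534341925424), np.float64(209.04038780414686))
t well 637 [550.9 -18.7  84.7] ((551.5662841796875, -17.843719482421875), (59.24979019165039, 109.91707611083984), 74.90096282958984)
cup 115 [534.9 -14.4  76.3] [493.6 -55.5  67.1] [600.4   4.2  82.5]
seat px (np.float64(289.8633977456718), np.float64(192.66913439939185))
```

View pics/s8.png

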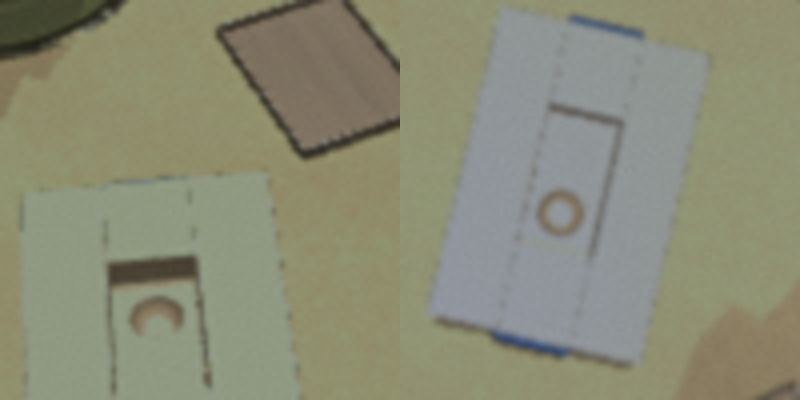

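The open port shows the cup at about (160,213) in the right panel and (157,315) in the left. Both match the predicted seat (527,-11). Moving over it.

>>> arm_command([
  [-34,-17,0,0,0,0],
  [-34,-17,0,0,0,0],
  [-34,-17,0,0,0,0],
  [-34,-17,0,0,0,0],
  [-34,-17,0,0,0,0],
  [-34,-17,0,0,0,0],
  [-15,-7,0,0,0,0],
  [0,0,0,0,0,0],
])

```text
clock: 16.1
position: [0.5157, -0.0398, 0.2045]
tool_rot: [3.129, 0.006, -1.33]
force: [-0.5, -1.2, -1.0]
grip_width: 0.0275
```

```bash
python3 -c "
from h import *
plan([527,-11.5,180],-76,4)"
```

```text
now [515.7 -39.8 204.5] rot [179.3   0.4 -76.2] F [-0.5 -1.2 -1. ] w 27.5 t 16.1
[-6.2, -4.5, 6.1, 0.2, 0.1, -0.0]
[-6.2, -4.5, 6.1, 0.2, 0.1, -0.0]
[-6.2, -4.5, 6.1, 0.2, 0.1, -0.0]
[-6.2, -4.5, 6.1, 0.2, 0.1, -0.0]
```

>>> arm_command([
  [-7,-5,3,0.3,0.2,0],
  [-7,-5,4,0.3,0.2,0],
  [-6,-4,4,0.1,0,0],
  [-5,-3,4,0,0,0],
  [0,0,2,0,0,0],
  [0,0,0,0,0,0],
])

```text
clock: 16.7
position: [0.5256, -0.0119, 0.1836]
tool_rot: [3.138, -0.001, -1.333]
force: [0.4, -0.1, -0.1]
grip_width: 0.0272
```

```bash
python3 - <<'E'
from h import *
plan([527,-11.5,150],-76,4)
f=cam('scene'); P=cloud(f)*1000; p=tool()[0]*1000
# feeder axis from flange & cone region below the fingers
for lo,hi in((20,34),(0,13),(14,20)):
    z0=p[2]-62.3
    m=(abs(P[...,0]-p[0])<40)&(abs(P[...,1]-p[1])<40)&(P[...,2]>z0+lo)&(P[...,2]<z0+hi)
    co=np.where(m); print(lo,hi,m.sum(),'u',co[1].min(),co[1].max(),'v',co[0].min(),co[0].max(), 'axis px',proj(f,[p[0]/1e3,p[1]/1e3,(z0+(lo+hi)/2)/1e3]))
E
```

```text
now [525.6 -11.9 183.6] rot [ 1.798e+02 -1.000e-01 -7.640e+01] F [ 0.4 -0.1 -0.1] w 27.2 t 16.7
[-0.0, -0.4, 8.4, 0.1, -0.0, -0.1]
[-0.0, -0.4, 8.4, 0.1, -0.0, -0.1]
[-0.0, -0.4, 8.4, 0.1, -0.0, -0.1]
[-0.0, -0.4, 8.4, 0.1, -0.0, -0.1]
20 34 111 u 213 230 v 189 201 axis px (np.float64(221.4500638181554), np.float64(193.3159055147949))Traceback (most recent call last):
  File "<stdin>", line 8, in <module>
    return umr_minimum(a, axis, None, out, keepdims, initial, where)
ValueError: zero-size array to reduction operation minimum which has no identity
```

The feeder's axis agrees with the TCP. Descending.

>>> arm_command([
  [0,-1,10,0,0,0],
  [0,-1,10,0,0,0],
  [0,0,10,0,0,0],
  [0,0,6,0,0,0],
  [0,0,4,0,0,0],
  [0,0,2,0,0,0],
])

```text
clock: 17.35
position: [0.5274, -0.0126, 0.1378]
tool_rot: [3.138, -0.002, -1.334]
force: [-0.1, 0.3, -1.3]
grip_width: 0.0277
```

>>> arm_command([
  [0,0,1,0,0,0],
  [0,0,1,0,0,0],
  [0,0,1,0,0,0],
])

```text
clock: 17.65
position: [0.5278, -0.0123, 0.1349]
tool_rot: [3.139, -0.001, -1.334]
force: [0.1, 1.2, 1.7]
grip_width: 0.0272
```

>>> arm_command([
  [0,0,1,0,0,0],
  [0,0,0,0,0,0],
])

```text
clock: 17.85
position: [0.5282, -0.0125, 0.135]
tool_rot: [3.14, -0.002, -1.334]
force: [-0.8, -0.5, -0.3]
grip_width: 0.0269
```

>>> arm_command([
  [0,0,1,0,0,0],
  [0,0,1,0,0,0],
  [0,0,1,0,0,0],
])

```text
clock: 18.15
position: [0.5285, -0.0125, 0.1345]
tool_rot: [3.141, -0.003, -1.335]
force: [-8.6, 1.1, 25.8]
grip_width: 0.0271
```

It is firmly seated at 26 N and the expected height, so I release and rise.

>>> arm_command([
  [0,0,0,0,0,0],
  [0,0,0,0,0,0],
  [0,0,0,0,0,0],
  [0,0,0,0,0,0],
  [0,0,-20,0,0,0],
  [0,0,-40,0,0,0],
  [0,0,-45,0,0,0],
  [0,0,-30,0,0,0],
], grip=90)

```text
clock: 18.95
position: [0.5263, -0.0123, 0.2698]
tool_rot: [3.133, -0.001, -1.334]
force: [0.1, -0.6, -0.7]
grip_width: 0.0769
```

>>> arm_command([
  [40,20,0,0,0,0],
  [40,20,0,0,0,0],
  [40,20,0,0,0,0],
  [40,20,0,0,0,0],
  [30,10,0,0,0,0],
  [0,0,0,0,0,0],
])

```text
clock: 19.55
position: [0.4838, -0.2246, 0.2753]
tool_rot: [-3.141, -0.003, -1.331]
force: [0.8, 1.0, -0.2]
grip_width: 0.0772
```

```bash
python3 - <<'E'
from h import *
s=bot.observe(); print(s['clock'],s['position'],s['force'])
f=cam('scene'); g=cam('top')
a=cv2.resize(f['color'][110:260,180:380],None,fx=4,fy=4,interpolation=cv2.INTER_CUBIC)
cv2.imwrite('pics/s9.png',a[:,:,::-1])
for n,c in(('s',f),('t',g)):
    P=cloud(c)*1000
    m=(np.hypot(P[...,0]-527,P[...,1]+11.5)<40)&(P[...,2]>148)&(P[...,2]<175); q=P[m]
    t=q[q[:,2]>158]; print(n,len(q),'top',t.mean(0).round(1) if len(t) else None,np.median(t[:,2]).round(1))
    c0=(abs(P[...,0]-500)<110)&(abs(P[...,1]-297)<80)&(P[...,2]>17)&(P[...,2]<60)
    print(' cover',c0.sum(),P[c0].mean(0).round(1),cv2.minAreaRect(P[c0][:,:2].astype(np.float32)),P[c0][:,2].max())
    col=c['color'].astype(int).sum(2); d=c0&(col<110); print(' mark',d.sum(),P[d].mean(0).round(1) if d.any() else None)
    for k,(x,y,z) in dict(bottle=(719,275,150),jar=(737,-246,75),dishes=(478,522,44)).items():
        m=(np.hypot(P[...,0]-x,P[...,1]-y)<60)&(abs(P[...,2]-z)<8); print(' ',k,P[m].mean(0).round(0))
E
```

```text
19.55 [ 0.4837798  -0.22463596  0.27532731] [ 0.7613688   1.04923063 -0.16736456]
s 115 top [529.  -12.5 163.7] 163.9
 cover 457 [498.3 293.3  29.7] ((500.6664123535156, 296.77923583984375), (85.78302001953125, 55.299861907958984), 13.355437278747559) 46.38173058783414
 mark 31 [492.4 270.1  24. ]
  bottle [722. 274. 149.]
  jar [ 742. -247.   75.]
  dishes [483. 519.  44.]
t 70 top [526.4 -10.9 163.3] 163.4
 cover 359 [495.6 296.3  30.3] ((512.44384765625, 317.7934265136719), (122.08841705322266, 88.17266845703125), 12.92420768737793) 48.5445087875
 mark 2 [542.4 302.7  17.6]
  bottle [719. 275. 150.]
  jar [ 738. -247.   74.]
  dishes [478. 522.  44.]
```

View pics/s9.png

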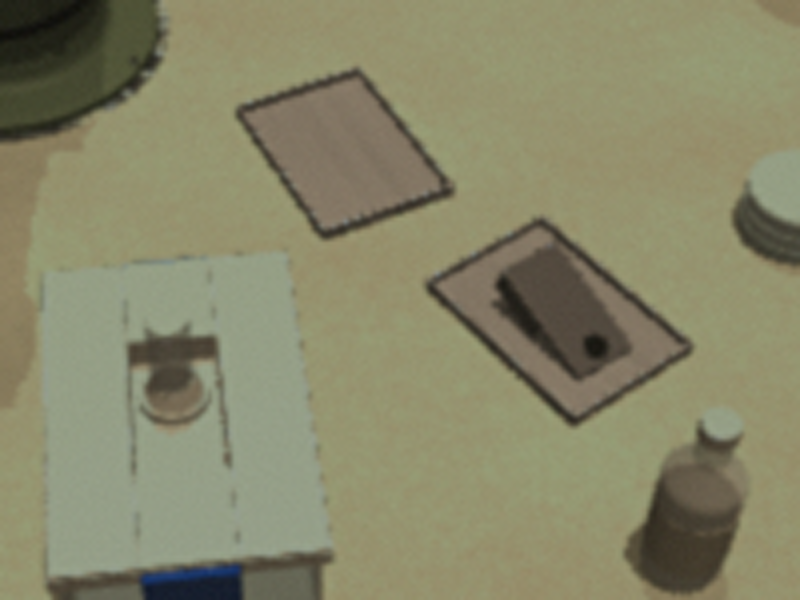

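The feeder stands in the port with its top at 163.4 mm (163 expected) and on the axis. The cover lies inside the tray, tipped on its foot, and the bystanders haven't moved. Handing in.

```bash
python3 -c "
from workcell import bot
print(bot.job_done())"
```

```text
the job is handed in; nothing more can be done
None
```

I opened the port, laid the cover in the leftmost tray and seated the feeder in the port's cup. The job is handed in at about 20 s on the robot's clock; no verdict was reported.

**What I did:** I pressed the marked end until it met the well floor (28 N). Depth then showed a 20° tip, with the raised end about 16 mm above the lid. I took the cover by that end, set it down still tipped on its foot, and let go on contact. I moved the feeder by its neck and pressed it home (26 N) before releasing.

**Last checks:**
- **Feeder:** its top is at 163.4–163.9 mm (163 expected when fully home). It sits within 1 mm of the axis in the top view and about 2 mm in the scene view. I judged uprightness only from the top's position.
- **Cover:** it is right way up, tipped on its foot, with its centre within about 10 mm of the tray's.
- **Bystanders:** the bottle, jar and dishes read within 1 mm of their start positions in the top view, and the arm is clear.

**Disagreements:**
- The tray's position varied by about 10 mm between measurements, well inside the clearance.
- In the last check, depth noise at the edges and tray shadow spoiled two readings. These were the cover's outline in the top view and the mark's position in both views. For the cover I relied on the scene view and the picture.

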